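Release the cam and close the split hat block

TASK

Close the split wooden hat block: first push the knob of the cam lever round, with the fingertips and without taking hold of it, until the cam is at its low point with the lever pointing straight away from the sliding half. Only then push the sliding half forward by its steel plate until it is fully home against the fixed half, and take the hand clear. Leave the thread spool, the tin and the hat brush where they are.

Things in the scene. Friction and masses are not known exactly. Their poses are not given: they have to be found in the camera images.
- jig: Fixed jig: plywood base 300 x 190 x 18 mm on the bench, carrying an oval wooden hat block, 150 mm wide, split into two halves whose tops are 68 mm above the bench. Origin: on the bench, below the centre of the fixed half's flat face. Its x: the way the sliding half goes forward (away from the robot), z up. Fixed half: x 0 to 85 mm. Guide strips at y +-86 mm, top 32 mm above the bench.
- slide (a joint): Travel of the sliding half (robot's side) along the jig's +x, in m: 0 fully back (32 mm gap), 0.032 fully home (flat faces meet, firm stop). Starts at 0 to 0.004. Friction 3 N; stays where left. A steel tongue on it (top 80 mm above the bench) ends in a flat head 46 mm wide that runs against the cam's rim: the half goes home only with the cam at its low point.
- push_plate (a point): Centre of the flat rear face (facing the robot, the jig's -x) of the upright steel plate on the back of the sliding half: 56 mm wide, its edges 21 and 65 mm above the bench, this point at 43 mm. Moves with the slide: 122 mm behind the jig's origin when fully back, 90 mm when home.
- cam (a joint): Angle of the eccentric cam and its lever about the vertical pivot, rad, anticlockwise seen from above. 0: lever and lobe point back over the sliding half (jig's -x), the high point, which blocks it. +3.14 or -3.14: lever points forward (jig's +x), the low point. Turns either way, to stops at +-3.5; starts between -1.2 and 1.2. Friction 0.18 N m (3 N at the knob); stays where left.
- cam_pivot (a point): Cam pivot on top of the fixed half, on the jig's x axis 45 mm in front of its origin, 68 mm above the bench. The steel cam is a disc 56 mm across set 14 mm off centre towards the lever; above the bench its top is at 82 mm, the flat lever's top at 90 mm, the pivot bolt's top at 94 mm.
- cam_knob (a point): Middle of the upright round wooden knob at the lever's end: 22 mm across, 36 mm high, standing from 90 to 126 mm above the bench (this point is at 108 mm), 65 mm from the pivot axis.
- spool: Loose wooden thread spool, upright, 44 mm across, 56 mm high, origin at the centre of its underside. Leave it alone.
- tin: Loose steel tin, 60 mm across, 65 mm high, origin at the centre of its underside. Leave it alone.
- hat_brush: Loose hat brush, bristles down: dark wooden back 150 x 45 mm, 36 mm high overall, origin at the centre of its underside, length along its x. Leave it alone.

How it is judged:
By the outcome, as a careful person would: the job done as asked, in the order asked, and still so for the second after the job is handed in, with the robot touching nothing.
It also fails if it takes over 51 s, if anything falls off the work surface, if the arm or the gripper's body presses on something with over 40 N, if the wrist force passes 120 N, or if a joint passes its speed limit or range.

ROBOT

A 6-joint arm with a two-finger parallel gripper is mounted at the origin on the work surface. World frame = base frame: x ahead of the robot, y to its left, z up, the work surface at z = 0. Lengths are in m, angles in rad, forces in N, time in s.
With the tool pointing down it reaches from about 0.3 to 0.775 m from the base axis. Payload 14.6 kg.
Tool frame: the origin (TCP) lies at the very end of the fingers, on their centre line; the grasp point (between the pads) lies 19 mm behind it; z points along the fingers, y is the line along which they close (so a half turn about z gives the same grasp; the last joint's range is limited). The gripper opens to 94 mm and grips with 3 to 60 N. Pads are 16 mm wide; open, the fingers measure 119 mm over their backs; the gripper's body (75 mm by 177 mm) begins 78 mm behind the grasp point.
Start: joints at [-1.313, 0.3, 1.521, -0, 1.321, -0.067], TCP at [0.176, -0.521, 0.205] pointing down, gripper open.
Joint ranges: [-3.03, 3.03], [-0.79, 2.21], [0.23, 2.52], [-1.04, 4.18], [0, 3.07], [-2.55, 2.55]. Speed limits (rad/s): [2.22, 2.22, 2.57, 3.14, 3.14, 3.14].

INTERFACE

Orientations are given as [roll, pitch, yaw] about the fixed x, y, z axes, in that order (R = Rz(yaw) Ry(pitch) Rx(roll)).
In Python, from station import ctrl gives the robot as it stands.
- The arm moves only by the tool carry_out, never from a script. Its argument "motion" is text: rows parted by semicolons, each of 7 numbers parted by spaces: the shift along the world's x, y, z in m, then the turn, a rotation vector about the world's x, y, z in degrees, then the closure in counts, from 0 (fully open) to 255 (shut). In form: dx dy dz wx wy wz hand; .... A call has 1 to 20 rows; each row shifts and turns the commanded pose from where the row before left it; what a row does not reach is not made up. A row lasts 1/12 s, in which the tool goes at most 41.7 mm and 7.16 degrees, less where a joint would pass 70% of its speed; a pose out of reach is approached as far as the arm can. A call is refused whole if a number of a shift passes 0.0417 or a number of a turn 7.16, either way. A call with a gripper value outside its range is refused whole. The fingers move at their own pace and stop on an object; "grip_force" is the grip in N (left out, the last holds). Time passes only in rows, so rows that do not move let the fingers close. It gives the time, the measured TCP pose, the force, the opening and the grip force at its end, in the units of the state.
- ctrl.get_obs(): the state, without advancing time (a new reading comes with each control period).
- ctrl.camera(name): name is "side" or "top" or "wrist"; returns a dict with "pixels" (420x560x3 uint8, red, green, blue), "range_z" (420x560 float32, m along the optical axis (not along the pixel's ray), 0 where there is no reading), "K" (3x3 intrinsics, pixels), "dist" ([k1, k2, p1, p2, k3] as OpenCV has them; the pictures are not rectified), "position" and "attitude" of the camera in the world. Camera axes: x right, y up, looking along -z (the intrinsics and any distortion apply to the point x, -y, -z); pixel columns grow to the right and rows downward; lengths in m; the calibration is good to about 2 mm. A picture is of the moment at which its call begins.
- ctrl.hand_in(): hands the job in; it is judged then, once.
The state is a dict: "time_s": time; "qpos": joint angles; "joint_vel": joint speeds; "tau": joint torques, N m; "ee_pos": TCP position; "eef_rot": TCP orientation; "force": force on the tool from outside, world axes, zero at the start; "moment": the same for the moment, N m; "grip_width": finger opening in m; "grip_force": force on a finger pad.
Only numpy, scipy, OpenCV 4.12 (cv2) and the standard library are available. Lean on these libraries where they do the work, as an engineer would, in place of code of your own. Each camera call takes 0.05 s, during which the arm holds its last target. There are 200 camera calls.

## Working session

There is one attempt and no reset: what is moved stays moved. The work goes in short steps, Python scripts to look and compute and a tool call to move; the robot and the scene stay as the last step left them, time stands still between calls to the robot, and variables do not carry over. Pictures are saved under pics/ and viewed, at most 10 in all, crops included, and the job is handed in when it is done.

Besides the shell and the picture viewer there is one more tool, called after "Emit:" as a command line: name --argument value ..., lists and objects as JSON in quotes. carry_out: Moves the arm, as the interface text tells. Its arguments: {"type":"object","properties":{"motion":{"type":"string"},"grip_force":{"type":"number"}},"required":["motion"]}

```bash
mkdir -p pics
cat > h.py <<'E'
import numpy as np, cv2
from scipy.spatial.transform import Rotation as R
from station import ctrl
def att(c):
    a=np.array(c["attitude"],float)
    return a if a.shape==(3,3) else (R.from_euler('xyz',a).as_matrix() if a.size==3 else None)
def cloud(c):
    h,w=c["range_z"].shape
    u,v=np.meshgrid(np.arange(w),np.arange(h))
    p=cv2.undistortPoints(np.stack([u,v],-1).reshape(-1,1,2).astype(float),np.array(c["K"],float),np.array(c["dist"],float)).reshape(h,w,2)
    z=c["range_z"]
    P=np.stack([p[...,0]*z,-p[...,1]*z,-z],-1)
    W=P@att(c).T+np.array(c["position"])
    W[z==0]=np.nan
    return W
def save(c,n): cv2.imwrite(f"pics/{n}.png",c["pixels"][...,::-1])
E
python3 - <<'E'
from h import *
o=ctrl.get_obs(); print(o)
for n in("top","side"):
    c=ctrl.camera(n); save(c,n+"0"); print(n,c["position"],c["attitude"]); np.savez(n+"0.npz",W=cloud(c),px=c["pixels"])
E
```

```text
{'time_s': 0.0, 'qpos': array([-1.31258053e+00,  3.00481357e-01,  1.52164089e+00, -5.94028519e-06,
        1.32070166e+00, -6.65873837e-02]), 'joint_vel': array([-1.11455813e-05, -4.31223386e-04, -8.06911898e-05,  1.00771419e-03,
        5.55406443e-04, -3.07167856e-04]), 'tau': array([ 2.53119571e-03, -5.31808591e+01, -3.52740133e+01,  7.09516718e-02,
        2.43732979e-02, -9.38767903e-05]), 'ee_pos': array([ 0.17544558, -0.52096159,  0.20485541]), 'eef_rot': array([-3.14036374e+00, -7.61848817e-05,  3.24804603e-01]), 'force': array([ 0.0228782 , -0.60016868, -0.22864579]), 'moment': array([-0.02554638,  0.04156011, -0.01548037]), 'grip_force': 0.0, 'grip_width': 0.09404449800747941}
top [0.37013316 0.03897756 1.02386824] [ 0.20129835 -0.00588548 -1.54347407]
side [0.22994438 0.72979911 0.50506987] [ 1.07406466  0.01382939 -2.69652496]
```

View pics/top0.png

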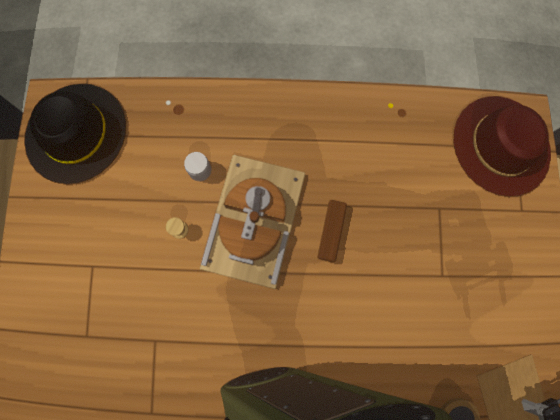

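View pics/side0.png

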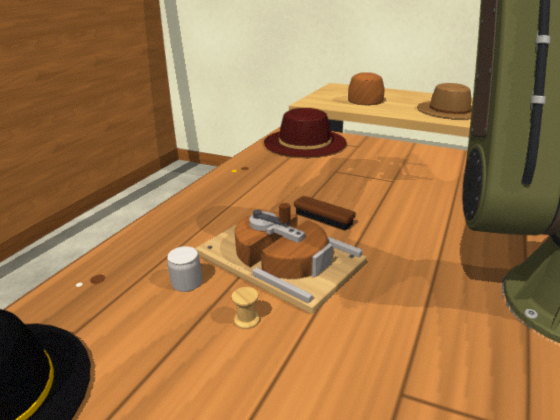

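The top view shows the jig's base with corners at about (237,155), (306,171), (276,287) and (201,270). The cam disc is at (259,198), the knob near (255,215), the tin at (197,165), the spool at (177,228) and the brush at (333,231). The side view shows the knob upright at (285,215) and the lever lying over the tongue.

Run:
```python
from h import *
for n in("top0","side0"):
    d=np.load(n+".npz");W=d["W"]
    P=W.reshape(-1,3);P=P[np.isfinite(P).all(1)]
    Q=P[(P[:,0]>.3)&(P[:,0]<.75)&(abs(P[:,1]-.06)<.3)]
    print(n,"table z",np.median(Q[Q[:,2]<.008,2]))
    k=Q[(Q[:,2]>.105)&(Q[:,2]<.14)]; print("knob",len(k),k.mean(0),k.min(0),k.max(0))
    t=k[k[:,2]>.122]; print("knobtop",len(t),t.mean(0) if len(t) else 0)
    for nm,(a,b) in dict(base=(.013,.022),block=(.062,.072)).items():
        b_=Q[(Q[:,2]>a)&(Q[:,2]<b)]; 
        if n=="top0" or nm=="block":
            g=b_[:,:2]; m=np.median(g,0); g=g[(np.linalg.norm(g-m,axis=1)<.2)]
            r=cv2.minAreaRect((g*1000).astype(np.float32)); print(nm,len(g),r)
d=np.load("top0.npz")["W"]; s=np.load("side0.npz")["W"]
for nm,(u,v) in dict(c1=(238,158),c2=(304,173),c3=(275,285),c4=(203,268),tin=(197,160),spool=(176,224),br1=(341,203),br2=(328,260),bolt=(259,193),knob=(255,215),platetop=(242,260)).items(): print(nm,d[v,u].round(3))
for nm,(u,v) in dict(knob=(285,208),bolt=(260,216),plate=(323,262)).items(): print("side",nm,s[v,u].round(3))
im=cv2.resize(cv2.imread("pics/top0.png")[140:300,150:360],(0,0),fx=3.7,fy=3.7,interpolation=cv2.INTER_CUBIC);cv2.imwrite("pics/topc.png",im)
```

```text
top0 table z 0.0005523745906990118
knob 86 [0.54034188 0.08143617 0.12396965] [0.53137461 0.07128909 0.10514236] [0.55087509 0.09146568 0.13089846]
knobtop 70 [0.54161634 0.08199478 0.12613144]
base 4443 ((563.4685668945312, 127.90267944335938), (272.9047546386719, 298.3600158691406), 76.97093963623047)
block 3184 ((594.731201171875, 113.28044128417969), (292.7707214355469, 175.3767852783203), 28.75244903564453)
side0 table z -0.0006029506951634178
knob 147 [0.53971236 0.08734863 0.11791146] [0.53100143 0.07171744 0.10539054] [0.55298304 0.09441755 0.12602499]
knobtop 57 [0.54121296 0.08424015 0.12430224]
block 2505 ((591.6700439453125, 115.91751098632812), (291.0787658691406, 176.19139099121094), 28.522953033447266)
c1 [0.71  0.131 0.02 ]
c2 [ 0.676 -0.037  0.018]
c3 [0.396 0.029 0.018]
c4 [0.431 0.203 0.017]
tin [0.688 0.227 0.062]
spool [0.53  0.267 0.056]
br1 [ 0.597 -0.127  0.034]
br2 [ 0.458 -0.096  0.031]
bolt [0.602 0.072 0.094]
knob [0.543 0.078 0.129]
platetop [0.449 0.107 0.064]
side knob [0.537 0.09  0.123]
side bolt [0.596 0.083 0.088]
side plate [0.448 0.115 0.04 ]
```

View pics/topc.png

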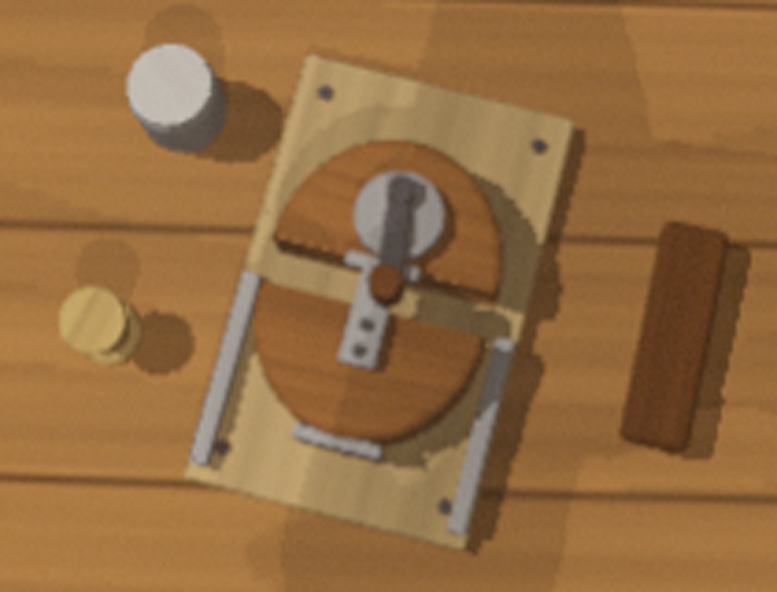

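Emit:
carry_out --motion "0.0186 0.032 0.004 0 0 -1.4 255; 0.0186 0.032 0.004 0 0 -1.4 255; 0.0186 0.032 0.004 0 0 -1.4 255; 0.0186 0.032 0.004 0 0 -1.4 255; 0.0186 0.032 0.004 0 0 -1.4 255; 0.0186 0.032 0.004 0 0 -1.4 255; 0.0186 0.032 0.004 0 0 -1.4 255; 0.0186 0.032 0.004 0 0 -1.4 255; 0.0186 0.032 0.004 0 0 -1.4 255; 0.0186 0.032 0.004 0 0 -1.4 255; 0.0186 0.032 0.004 0 0 -1.4 255; 0.0186 0.032 0.004 0 0 -1.4 255; 0.0186 0.032 0.004 0 0 -1.4 255; 0.0186 0.032 0.004 0 0 -1.4 255; 0.0186 0.032 0.004 0 0 -1.4 255; 0.0186 0.032 0.004 0 0 -1.4 255; 0.0186 0.032 0.004 0 0 -1.4 255; 0.0186 0.032 0.004 0 0 -1.4 255; 0.0186 0.032 0.004 0 0 -1.4 255; 0.0186 0.032 0.004 0 0 -1.4 255" --grip_force 30

```text
time_s: 1.77
ee_pos: [0.548, 0.1206, 0.2853]
eef_rot: [3.141, 0.0, -0.165]
force: [-0.5, -0.8, -0.5]
grip_width: 0.0005
grip_force: 0.0
```

Run:
```python
from h import *
c=ctrl.camera("wrist"); save(c,"w1"); np.savez("w1.npz",W=cloud(c)); o=ctrl.get_obs(); print(o["ee_pos"],o["eef_rot"],o["grip_width"],o["force"],c["position"])
```

```text
[0.54984188 0.1249632  0.28517219] [-3.14046273e+00  4.28318410e-04 -1.64273774e-01] 0.0004702395624001185 [3.3184072  3.30558369 0.83046728] [0.62180415 0.10941999 0.46478042]
```

View pics/w1.png

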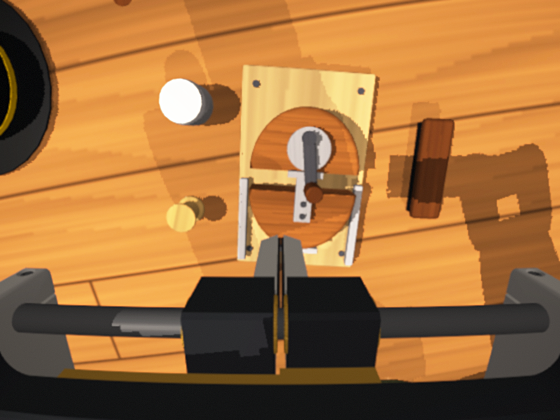

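The wrist view shows the jig clearly: base corners at (245,66), (376,74), (350,266) and (238,259), the bolt at (311,137), and the knob top at (314,192). The closed fingers sit at (281,245), left of the knob.

```bash
cat > jig.py <<'E'
from h import *
def jig(W,lo=.011):
    m=np.isfinite(W).all(2)&(W[...,2]>lo)&(W[...,2]<.14)
    n,l,st,ce=cv2.connectedComponentsWithStats(cv2.morphologyEx(m.astype(np.uint8),cv2.MORPH_OPEN,np.ones((3,3))))
    D=np.linalg.norm(W[...,:2]-[.58,.07],axis=2); D[~m]=9
    k=l[np.unravel_index(np.nanargmin(D),D.shape)]
    P=W[(l==k)]; r=cv2.minAreaRect((P[:,:2]*1000).astype(np.float32))
    return P,r
def knob(P):
    k=P[(P[:,2]>.119)&(P[:,2]<.134)]; c,rad=cv2.minEnclosingCircle((k[:,:2]*1000).astype(np.float32)); return k.mean(0),c,rad
def bolt(P):
    # steel disc 80-84
    k=P[(P[:,2]>.0785)&(P[:,2]<.0995)]; return k
E
python3 - <<'E'
from jig import *
for n in("top0","side0","w1"):
    P,r=jig(np.load(n+".npz")["W"]); print(n,len(P),r, "knob",*knob(P))
W=np.load("w1.npz")["W"]
for nm,(u,v) in dict(c1=(247,69),c2=(374,77),c3=(348,263),c4=(240,257),bolt=(310,136),knob=(314,188),ptop=(300,249),tongL=(289,174),tongR=(333,178)).items(): print(nm,W[v,u].round(4))
E
```

```text
top0 9054 ((554.0718994140625, 86.82449340820312), (188.91453552246094, 298.344970703125), 76.88920593261719) knob [0.54117424 0.08161801 0.12574896] (541.8931274414062, 81.4926986694336) 10.52980899810791
side0 10371 ((549.3416748046875, 129.51705932617188), (343.2301025390625, 231.63156127929688), 7.250249862670898) knob [0.5405724  0.08562686 0.12348845] (541.8927612304688, 83.37158203125) 11.807133674621582
w1 23024 ((555.6837768554688, 87.62294006347656), (191.21629333496094, 299.0129699707031), 77.07229614257812) knob [0.54464011 0.08236531 0.12582903] (543.7848510742188, 82.11012268066406) 10.883453369140625
c1 [0.7149 0.1414 0.018 ]
c2 [ 0.6757 -0.0348  0.018 ]
c3 [0.4043 0.036  0.0329]
c4 [0.442  0.2043 0.0307]
bolt [0.6108 0.0743 0.0933]
knob [0.5525 0.0811 0.1257]
ptop [0.5566 0.109  0.3091]
tongL [0.567  0.107  0.0807]
tongR [0.5414 0.0416 0.0198]
```

```bash
cat > path.py <<'E'
import numpy as np
piv=np.array([.607,.0745]); J=np.radians(-13)
def p(th,d=23.5,r=65):
    t=np.radians(th); q=r*np.array([-np.cos(t),-np.sin(t)])-d*np.array([np.sin(t),-np.cos(t)])
    c,s=np.cos(J),np.sin(J); return piv+np.array([[c,-s],[s,c]])@q/1000
def rows(a,b,n,**k):
    th=np.linspace(a,b,n+1); P=np.round([p(t,**k) for t in th],4); D=np.diff(P,axis=0)
    return P,"; ".join(f"{x:.4f} {y:.4f} 0 0 0 {(b-a)/n:g} 255" for x,y in D)
E
python3 - <<'E'
from path import *
from station import ctrl
o=ctrl.get_obs();print(o["ee_pos"],np.degrees(o["eef_rot"]))
for a,b in((-6,84),(84,164)):
    P,r=rows(a,b,20); print(P[0],P[-1]); print(r)
E
```

```text
[0.54984188 0.1249632  0.28517219] [-1.79935260e+02  2.45408372e-02 -9.41219391e+00]
[0.5532 0.1179] [0.5636 0.0207]
-0.0032 -0.0044 0 0 0 4.5 255; -0.0029 -0.0046 0 0 0 4.5 255; -0.0025 -0.0048 0 0 0 4.5 255; -0.0022 -0.0050 0 0 0 4.5 255; -0.0017 -0.0051 0 0 0 4.5 255; -0.0013 -0.0053 0 0 0 4.5 255; -0.0009 -0.0053 0 0 0 4.5 255; -0.0005 -0.0054 0 0 0 4.5 255; -0.0001 -0.0055 0 0 0 4.5 255; 0.0004 -0.0054 0 0 0 4.5 255; 0.0008 -0.0053 0 0 0 4.5 255; 0.0012 -0.0053 0 0 0 4.5 255; 0.0016 -0.0052 0 0 0 4.5 255; 0.0020 -0.0050 0 0 0 4.5 255; 0.0024 -0.0049 0 0 0 4.5 255; 0.0028 -0.0047 0 0 0 4.5 255; 0.0032 -0.0044 0 0 0 4.5 255; 0.0034 -0.0042 0 0 0 4.5 255; 0.0038 -0.0038 0 0 0 4.5 255; 0.0041 -0.0036 0 0 0 4.5 255
[0.5636 0.0207] [0.6525 0.0224]
0.0039 -0.0029 0 0 0 4 255; 0.0040 -0.0026 0 0 0 4 255; 0.0043 -0.0024 0 0 0 4 255; 0.0043 -0.0020 0 0 0 4 255; 0.0045 -0.0017 0 0 0 4 255; 0.0047 -0.0014 0 0 0 4 255; 0.0047 -0.0011 0 0 0 4 255; 0.0047 -0.0007 0 0 0 4 255; 0.0048 -0.0004 0 0 0 4 255; 0.0049 -0.0001 0 0 0 4 255; 0.0048 0.0003 0 0 0 4 255; 0.0048 0.0006 0 0 0 4 255; 0.0047 0.0009 0 0 0 4 255; 0.0047 0.0012 0 0 0 4 255; 0.0045 0.0016 0 0 0 4 255; 0.0044 0.0019 0 0 0 4 255; 0.0043 0.0022 0 0 0 4 255; 0.0042 0.0025 0 0 0 4 255; 0.0039 0.0028 0 0 0 4 255; 0.0038 0.0030 0 0 0 4 255
```

Emit:
carry_out --motion "0 0 -0.026 0 0 -1.4 255; 0 0 -0.026 0 0 -1.4 255; 0 0 -0.026 0 0 -1.4 255; 0 0 -0.026 0 0 -1.4 255; 0 0 -0.026 0 0 -1.4 255; 0 0 -0.026 0 0 -1.4 255; 0 0 -0.026 0 0 -1.4 255; 0 0 0 0 0 0 255; 0 0 0 0 0 0 255"

```text
time_s: 2.57
ee_pos: [0.547, 0.1186, 0.103]
eef_rot: [3.14, 0.002, -0.334]
force: [0.3, 0.5, -0.1]
grip_width: 0.0006
grip_force: 0.0
```

Emit:
carry_out --motion "0.006 -0.0007 0 0 0 0 255; -0.0032 -0.0044 0 0 0 4.5 255; -0.0029 -0.0046 0 0 0 4.5 255; -0.0025 -0.0048 0 0 0 4.5 255; -0.0022 -0.0050 0 0 0 4.5 255; -0.0017 -0.0051 0 0 0 4.5 255; -0.0013 -0.0053 0 0 0 4.5 255; -0.0009 -0.0053 0 0 0 4.5 255"

```text
time_s: 3.23
ee_pos: [0.54, 0.0838, 0.1056]
eef_rot: [-3.141, -0.003, 0.219]
force: [1.0, 3.3, -2.0]
grip_width: 0.0002
grip_force: 1.5
```

```bash
cat > look.py <<'E'
import sys
from jig import *
n=sys.argv[1]; o=ctrl.get_obs(); print(o["ee_pos"],np.degrees(o["eef_rot"]),o["force"])
u=np.array([np.cos(np.radians(-13)),np.sin(np.radians(-13))]); v=np.array([-u[1],u[0]]); piv=np.array([.607,.0745])
for cam in("top","side","wrist"):
    c=ctrl.camera(cam); save(c,n+cam); W=cloud(c); px=c["pixels"].astype(int)
    # knob: brown wood, high; exclude grey fingers
    m=np.isfinite(W).all(2)&(W[...,2]>.096)&(W[...,2]<.135)&(np.linalg.norm(np.nan_to_num(W[...,:2])-piv,axis=2)<.09)&(px[...,0]>px[...,2]*1.6+5)
    k=W[m]
    if len(k)<8: print(cam,"none",len(k)); continue
    q=cv2.minEnclosingCircle((k[:,:2]*1000).astype(np.float32)); d=np.array(q[0])/1000-piv
    print(cam,len(k),np.round(q[0],1),round(q[1],1),"r %.1f th %.1f"%(1000*np.hypot(*d),np.degrees(np.arctan2(-d@v,-d@u))))
E
python3 look.py a
```

```text
[0.53998498 0.08376449 0.10558588] [-179.98469123   -0.19126596   12.57624839] [ 0.95053976  3.29117605 -2.00211314]
top none 0
side 41 [536.1  60.7] 6.5 r 72.2 th 24.0
wrist 1351 [546.9  68.5] 17.8 r 60.4 th 18.7
```

Emit:
carry_out --motion "-0.0005 -0.0054 0 0 0 4.5 255; -0.0001 -0.0055 0 0 0 4.5 255; 0.0004 -0.0054 0 0 0 4.5 255; 0.0008 -0.0053 0 0 0 4.5 255; 0.0012 -0.0053 0 0 0 4.5 255; 0.0016 -0.0052 0 0 0 4.5 255; 0.0020 -0.0050 0 0 0 4.5 255; 0.0024 -0.0049 0 0 0 4.5 255; 0.0028 -0.0047 0 0 0 4.5 255; 0.0032 -0.0044 0 0 0 4.5 255; 0.0034 -0.0042 0 0 0 4.5 255; 0.0038 -0.0038 0 0 0 4.5 255; 0.0041 -0.0036 0 0 0 4.5 255"

```text
time_s: 4.47
ee_pos: [0.5645, 0.0211, 0.1046]
eef_rot: [3.141, -0.001, 1.237]
force: [-2.5, 2.8, 2.1]
grip_width: 0.0004
grip_force: 1.5
```

```bash
python3 look.py b
```

```text
[0.56453954 0.0210905  0.10459778] [ 1.79951040e+02 -3.00355977e-02  7.08840133e+01] [-2.54808246  2.78389237  2.11239965]
top none 0
side 93 [572.9  15.2] 22.7 r 68.4 th 73.1
wrist 1425 [578.7  22.9] 23.3 r 58.9 th 74.3
```

View pics/bwrist.png

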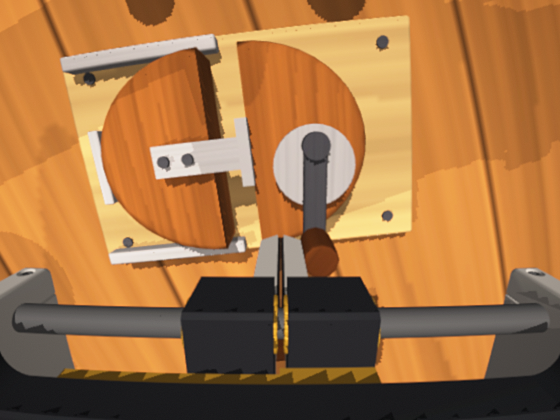

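The wrist view shows the fingertips at (282,240) behind the knob at (320,250). The lever runs from the bolt (316,147) square to the jig axis, so θ is about 85°. I'll push on.

Emit:
carry_out --motion "0.0039 -0.0029 0 0 0 4 255; 0.0040 -0.0026 0 0 0 4 255; 0.0043 -0.0024 0 0 0 4 255; 0.0043 -0.0020 0 0 0 4 255; 0.0045 -0.0017 0 0 0 4 255; 0.0047 -0.0014 0 0 0 4 255; 0.0047 -0.0011 0 0 0 4 255; 0.0047 -0.0007 0 0 0 4 255; 0.0048 -0.0004 0 0 0 4 255; 0.0049 -0.0001 0 0 0 4 255; 0.0048 0.0003 0 0 0 4 255; 0.0048 0.0006 0 0 0 4 255; 0.0047 0.0009 0 0 0 4 255; 0.0047 0.0012 0 0 0 4 255; 0.0045 0.0016 0 0 0 4 255; 0.0044 0.0019 0 0 0 4 255; 0.0043 0.0022 0 0 0 4 255; 0.0042 0.0025 0 0 0 4 255; 0.0039 0.0028 0 0 0 4 255; 0.0038 0.0030 0 0 0 4 255"

```text
time_s: 6.28
ee_pos: [0.653, 0.0225, 0.1039]
eef_rot: [-3.141, 0.001, 2.631]
force: [-2.3, -2.1, 2.2]
grip_width: 0.0002
grip_force: 1.5
```

```bash
python3 look.py c; python3 -c "
from path import *
P,r=rows(164,176,4);print(P[0],P[-1]);print(r)"
```

```text
[0.6529776  0.02249112 0.10393957] [-1.79964882e+02  3.39277772e-02  1.50741992e+02] [-2.31104091 -2.13529514  2.18963814]
top none 0
side 165 [654.   35.7] 24.2 r 61.0 th 153.4
wrist 1444 [656.   35.1] 23.5 r 62.9 th 154.2
[0.6525 0.0224] [0.6623 0.033 ]
0.0026 0.0025 0 0 0 3 255; 0.0026 0.0026 0 0 0 3 255; 0.0023 0.0027 0 0 0 3 255; 0.0023 0.0028 0 0 0 3 255
```

View pics/cwrist.png

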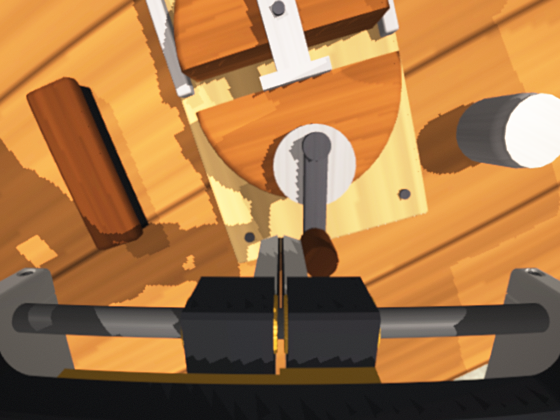

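In the wrist view the lever runs from the bolt (316,147) down to the knob (320,250). The jig axis, along the tongue from (276,10) to (297,75), is about 17° further round, so θ is about 163°, as commanded.

Emit:
carry_out --motion "0.0026 0.0025 0 0 0 3 255; 0.0026 0.0026 0 0 0 3 255; 0.0023 0.0027 0 0 0 3 255; 0.0023 0.0028 0 0 0 3 255; 0.0014 0.0019 0 0 0 2 255; 0 0 0 0 0 0 255; -0.014 -0.025 0 0 0 0 255; -0.014 -0.025 0 0 0 0 255; 0 0 0.02 0 0 0 255; -0.02 -0.02 0.03 0 0 0 255; -0.02 -0.02 0.04 0 0 0 255; -0.02 -0.02 0.04 0 0 0 255; -0.02 -0.02 0.04 0 0 0 255; 0 0 0 0 0 0 255; 0 0 0 0 0 0 255"

```text
time_s: 7.68
ee_pos: [0.5649, -0.0868, 0.2578]
eef_rot: [3.141, 0.004, 2.871]
force: [0.5, -0.2, -0.4]
grip_width: 0.0004
grip_force: 0.0
```

```bash
cat > meas.py <<'E'
import sys
from jig import *
u=np.array([np.cos(np.radians(-13)),np.sin(np.radians(-13))]); v=np.array([-u[1],u[0]]); piv=np.array([.607,.0745])
print(ctrl.get_obs()["ee_pos"])
for cam in("top","side","wrist"):
    c=ctrl.camera(cam); save(c,sys.argv[1]+cam); W=cloud(c)
    D=np.linalg.norm(np.nan_to_num(W[...,:2])-piv,axis=2)
    m=np.isfinite(W).all(2)&(W[...,2]>.119)&(W[...,2]<.135)&(D<.1); k=W[m]
    P,r=jig(W); print(cam,"jig",np.round(r[0],1),np.round(r[1],1),round(r[2],2))
    if len(k)>8:
        q=cv2.minEnclosingCircle((k[:,:2]*1000).astype(np.float32)); d=np.array(q[0])/1000-piv
        print(" knob",len(k),np.round(q[0],1),round(q[1],1),"r %.1f th %.1f"%(1000*np.hypot(*d),np.degrees(np.arctan2(-d@v,-d@u))%360))
    m=np.isfinite(W).all(2)&(W[...,2]>.085)&(W[...,2]<.1)&(D<.07); k=W[m][:,:2]
    if len(k)>20:
        l=cv2.fitLine((k*1000).astype(np.float32),cv2.DIST_HUBER,0,.01,.01).ravel(); print(" lever",len(k),"dir %.1f"%(np.degrees(np.arctan2(l[1],l[0]))),k.mean(0).round(4))
    m=np.isfinite(W).all(2)&(W[...,2]>.055)&(W[...,2]<.067)&(np.linalg.norm(np.nan_to_num(W[...,:2])-(piv-.165*u),axis=2)<.045); k=(W[m][:,:2]-piv)*1000
    if len(k)>4: print(" plate x(piv) min/5%% %.1f %.1f n%d y %.1f %.1f"%((k@u).min(),np.percentile(k@u,5),len(k),(k@v).min(),(k@v).max()))
E
python3 meas.py d
```

```text
[ 0.5648681  -0.08675248  0.25782814]
top jig [554.2  86.7] [189.  299.1] 76.8
 knob 69 [669.5  58.1] 10.8 r 64.6 th 178.3
 lever 218 dir -15.3 [0.6292 0.0683]
 plate x(piv) min/5% -164.2 -163.4 n202 y -38.2 38.7
side jig [549.6 128. ] [343.7 233.4] 7.35
 knob 60 [668.2  59.9] 11.0 r 62.9 th 179.5
 lever 211 dir -11.7 [0.636  0.0712]
 plate x(piv) min/5% -165.4 -164.5 n433 y -38.1 40.4
wrist jig [554.8  87.9] [190.8 301. ] 77.18
 knob 293 [671.3  57.8] 11.0 r 66.4 th 178.4
 lever 797 dir -17.1 [0.6323 0.0673]
 plate x(piv) min/5% -162.0 -161.4 n525 y -38.6 36.1
```

Emit:
carry_out --motion "-0.0173 0.0254 0 0 0 0.3 255; -0.0173 0.0254 0 0 0 0.3 255; -0.0173 0.0254 0 0 0 0.3 255; -0.0173 0.0254 0 0 0 0.3 255; -0.0173 0.0254 0 0 0 0.3 255; -0.0173 0.0254 0 0 0 0.3 255; -0.0173 0.0254 0 0 0 0.3 255; -0.0173 0.0254 0 0 0 0.3 255; 0 0 -0.027 0 0 0 255; 0 0 -0.027 0 0 0 255; 0 0 -0.027 0 0 0 255; 0 0 -0.027 0 0 0 255; 0 0 -0.027 0 0 0 255; 0 0 -0.027 0 0 0 255; 0 0 -0.027 0 0 0 255; 0 0 -0.027 0 0 0 255; 0 0 0 0 0 0 255; 0 0 0 0 0 0 255"

```text
time_s: 9.33
ee_pos: [0.4255, 0.1174, 0.0385]
eef_rot: [-3.14, -0.004, 2.918]
force: [-0.3, 1.1, -0.0]
grip_width: 0.0003
grip_force: 0.0
```

Emit:
carry_out --motion "0.0031 -0.0007 0 0 0 0 255; 0.0031 -0.0007 0 0 0 0 255; 0.0031 -0.0007 0 0 0 0 255; 0.0031 -0.0007 0 0 0 0 255; 0.0031 -0.0007 0 0 0 0 255; 0.0031 -0.0007 0 0 0 0 255; 0.0031 -0.0007 0 0 0 0 255; 0.0031 -0.0007 0 0 0 0 255; 0.0031 -0.0007 0 0 0 0 255; 0.0031 -0.0007 0 0 0 0 255; 0.0031 -0.0007 0 0 0 0 255; 0.0031 -0.0007 0 0 0 0 255"

```text
time_s: 10.33
ee_pos: [0.4641, 0.1087, 0.0395]
eef_rot: [-3.141, -0.0, 2.918]
force: [-3.4, 0.7, 2.8]
grip_width: 0.0004
grip_force: 1.7
```

Emit:
carry_out --motion "0.0010 -0.0002 0 0 0 0 255; 0.0010 -0.0002 0 0 0 0 255; 0.0010 -0.0002 0 0 0 0 255; 0.0010 -0.0003 0 0 0 0 255; 0.0010 -0.0002 0 0 0 0 255"

```text
time_s: 10.75
ee_pos: [0.4671, 0.108, 0.0394]
eef_rot: [-3.141, -0.004, 2.918]
force: [-22.7, 4.1, 17.4]
grip_width: 0.0006
grip_force: 11.6
```

A force of 23 N at the expected position means the half has hit its stop. I'll back off, lift clear and check.

Emit:
carry_out --motion "-0.01 0.0023 0 0 0 0 255; -0.02 0.0046 0 0 0 0 255; -0.02 0.0046 0 0 0 0 255; 0 0 0.03 0 0 0 255; 0 0 0.04 0 0 0 255; 0 0 0.04 0 0 0 255; 0 0 0.04 0 0 0 255; 0 -0.02 0.04 0 0 0 255; 0 -0.03 0 0 0 0 255; 0 -0.03 0 0 0 0 255; 0 -0.03 0 0 0 0 255; 0 -0.03 0 0 0 0 255; 0 0 0 0 0 0 255; 0 0 0 0 0 0 255"

```text
time_s: 11.92
ee_pos: [0.4189, -0.0203, 0.2268]
eef_rot: [3.141, 0.001, 2.916]
force: [1.0, -0.1, 0.4]
grip_width: 0.0005
grip_force: 0.0
```

```bash
python3 meas.py e; python3 -c "
import cv2;a=cv2.imread('pics/etop.png')[130:300,150:360];b=cv2.imread('pics/eside.png')[180:340,150:380]
cv2.imwrite('pics/e2.png',cv2.hconcat([cv2.resize(a,(400,324)),cv2.resize(b,(400,324))]))"
```

```text
[ 0.41887532 -0.02025104  0.22683919]
top jig [554.3  87. ] [188.7 299.4] 76.64
 knob 74 [668.5  57.2] 10.8 r 63.9 th 177.3
 lever 228 dir -14.4 [0.6264 0.0694]
 plate x(piv) min/5% -135.6 -135.3 n94 y -26.6 28.1
side jig [549.7 126.8] [347.1 231.9] 8.51
 knob 59 [667.4  61.1] 11.6 r 61.8 th 180.5
 lever 204 dir -12.6 [0.6351 0.0713]
 plate x(piv) min/5% -137.0 -136.0 n182 y -26.4 29.9
wrist jig [501.2 100.5] [189.9 189.7] 76.67
 knob 35 [663.5  60.3] 6.6 r 58.3 th 178.9
 lever 290 dir -16.1 [0.6469 0.0657]
 plate x(piv) min/5% -134.5 -134.1 n415 y -27.0 28.9
```

View pics/e2.png

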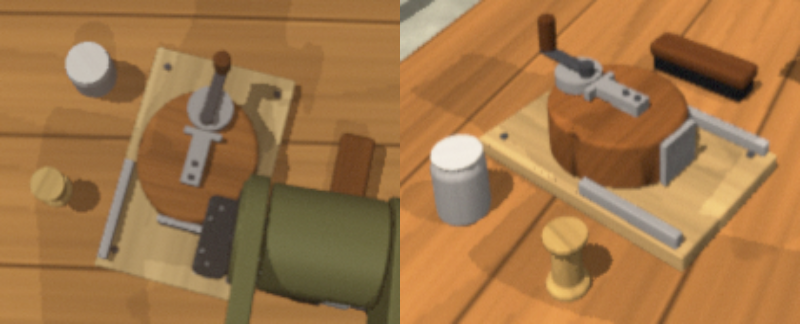

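The block is closed with no gap: the top crop shows the halves meeting at (200,135). The lever points forward to the knob at (222,62), the plate is at its home position (-135 mm from the pivot), the loose things haven't moved and the hand is clear.

```bash
python3 -c "
from station import ctrl
print(ctrl.hand_in())"
```

```text
the job is handed in; nothing more can be done
None
```

The hat block is closed: I pushed the cam lever round to its low point (about 178–179° by the cameras), then pushed the sliding half home against its stop, left the spool, tin and brush in place, and handed the job in with the hand clear.

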